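# Gauge a worktop edging sample with the radius leaf that fits

### The arm

A 6-joint arm with a two-finger parallel gripper is mounted at the origin on a cart in front of the work surface, level with it; the furniture and walls round the work are solid. World frame = base frame: x ahead of the robot, y to its left, z up, the work surface at z = 0. Lengths are in m, angles in rad, forces in N, time in s.
With the tool pointing down it reaches from about 0.25 to 0.8 m from the base axis. Payload 3.9 kg.
Tool frame: the origin (TCP) lies on the centre line of the jaws, within the pads' length; the fingertips stand 19 mm ahead of it and the grasp point (between the pads) is the TCP; z points along the fingers, y is the line along which they close (so a half turn about z gives the same grasp; the last joint's range is limited). The gripper opens to 85 mm and grips with 20 to 120 N. Pads are 22 mm wide; open, the fingers measure 114 mm over their backs; the gripper's body (76 mm by 85 mm) begins 54 mm behind the grasp point. The pads swing forward as they close: fully open they stand 13 mm farther back than shut.
Start: joints at [-1.282, 0.26, -0.138, 1.173, 0, 1.571], TCP at [0.15, -0.503, 0.25] pointing down, gripper open.
Joint ranges: [-2.78, 2.78], [-0.83, 1.72], [-1.28, 1.37], [-1.9, 2.12], [-1.57, 1.48], [-3.14, 3.14]. Speed limits (rad/s): [2.57, 2.57, 3.14, 3.14, 3.14, 3.14].

### API

Orientations are given as a unit quaternion [w, x, y, z].
In Python, from cell import arm gives the robot as it stands.
- The arm moves only by the tool servo_tool, never from a script. Its argument "motion" is a list that holds one entry, the list of rows, each a list of 7 numbers: the turn, a rotation vector about the tool's x, y, z in rad, then the shift along the tool's x, y, z in cm, then the opening, from 0 (shut) to 1 (fully open). A call has 1 to 20 rows; each row shifts and turns the commanded pose from where the row before left it, along the tool's axes as they then stand; what a row does not reach is not made up. A row lasts 1/12 s, in which the tool goes at most 41.7 mm and 7.16 degrees, less where a joint would pass 70% of its speed; a pose out of reach is approached as far as the arm can. A call with a gripper value outside its range is refused whole. The fingers move at their own pace and stop on an object; "squeeze" is the grip in N (left out, the last holds). Time passes only in rows, so rows that do not move let the fingers close. It gives the time, the measured TCP pose, the force, the opening and the grip force at its end, in the units of the state.
- arm.sense(): the state, without advancing time (a new reading comes with each control period).
- arm.get_image(name): name is "side" or "top"; returns a dict with "img" (420x560x3 uint8, red, green, blue), "depth" (420x560 float32, m along the optical axis (not along the pixel's ray), 0 where there is no reading), "intrinsics" (3x3 intrinsics, pixels), "rvec" (rotation vector, rad) and "tvec" (3), from world to camera coordinates, as OpenCV has them. Camera axes: x right, y down, z forward; pixel columns grow to the right and rows downward; lengths in m; the calibration is good to about 2 mm. A picture is of the moment at which its call begins.
- arm.sign_off(): hands the job in; it is judged then, once.
Trained networks look in the newest picture that a camera, given by its name, has taken for a name from the list of things; names that differ only in an ending like _2 or _b are one class to them, and where a whole thing is asked for, a point or a joint stands for the part that bears it (a point fixed in the world has none). Each returns a list of dicts, best first, with "score" (0 to 1); they miss things now and then, are a little off and sometimes report something else, mostly with a low value. They report only what shows in the picture. A call takes as long as a camera call. They do not tell look-alikes from the thing itself.
- arm.boxes_of(camera, target): "position" ([column, row] as shares, 0 to 1, of the picture: columns of its width, rows of its height, amid what is visible of it).
- arm.silhouettes(camera, target): "mask" (420x560 bool, what is visible of it) and "position" ([column, row] as shares, 0 to 1, of the picture: columns of its width, rows of its height, amid what is visible of it).
- arm.place_of(camera, target): "position" ([column, row] as shares, 0 to 1, of the picture: columns of its width, rows of its height: a listed point, or the origin of a listed thing).
The state is a dict: "clock": time; "joints": joint angles; "qvel": joint speeds; "joint_torque": joint torques, N m; "eef_pos": TCP position; "tool_rot": TCP orientation; "force": force on the tool from outside, world axes, zero at the start; "ft_torque": the same for the moment, N m; "width": finger opening in m; "gripper_force": force on a finger pad.
Only numpy, scipy, OpenCV 4.12 (cv2) and the standard library are available. Lean on these libraries where they do the work, as an engineer would, in place of code of your own. Each camera call takes 0.05 s, during which the arm holds its last target. There are 200 camera calls.

### The job

Gauge the edging sample that stands in front, nearer to the robot. Take the aluminium radius leaf whose hollow fits its rounded top edge without rocking, set it straddling the edge near the open end, press it down gently (3 to 15 newtons, never over 35 on the sample or its end plate) and, keeping that pressure, slide it along past the middle until it meets the end plate; then let go and leave it sitting there, fully home and upright. The other leaves must stand upright on the range top at the end (trying one is allowed); leave the pods and the spice jar where they are, and do not bump the samples with the gripper.

Things in the scene. Friction and masses are not known exactly. Their poses are not given: they have to be found in the camera images.
- leaf_narrow_grip (a point): Grip point of the loose concave leaf with a 32 mm mouth: mid-line of its square tab (24 x 24 mm, 46 mm high), 14 mm below the tab's top and 36 mm straight above the root (highest point of the mouth). z up; y through the 24 mm thickness. Pinch the tab by its thickness (close along y).
- leaf_wide_grip (a point): Grip point of the loose concave leaf with a 42 mm mouth: mid-line of its square tab (24 x 24 mm, 46 mm high), 14 mm below the tab's top and 36 mm straight above the root (highest point of the mouth). z up; y through the 24 mm thickness. Pinch the tab by its thickness (close along y).
- leaf_round_mid (a point): Middle (40 mm up) of the third, convex leaf: aluminium block 40 mm wide, 24 mm thick, 80 mm high, standing on its flat end with its half-round end (radius 20 mm) up. It has no hollow and fits neither sample.
- edge_thin_crest (a point): Nominal middle of the crest of the 30 mm thick edging sample, 70 mm above the range top. The board is packed up in its foot: the true crest is firm and level but 0 to 10 mm HIGHER than this point, by how much is not measured. z up, y along the level edge to the open end at y = +90 mm. End plate (stop) at y = -90 to -82 mm, 8 mm above the crest; a leaf against it has its grip point at y = -70. Stiff: 1 mm makes 10 N or more.
- edge_thick_crest (a point): Nominal middle of the crest of the 40 mm thick edging sample, 75 mm above the range top. The board is packed up in its foot: the true crest is firm and level but 0 to 10 mm HIGHER than this point, by how much is not measured. z up, y along the level edge to the open end at y = +90 mm. End plate (stop) at y = -90 to -82 mm, 8 mm above the crest; a leaf against it has its grip point at y = -70. Stiff: 1 mm makes 10 N or more.
- edge_thin: Wooden edging sample, fixed: upright board 30 mm thick (x), 180 mm long (y), its top a full half-round of 15 mm radius, held between cheeks on a 100 x 200 x 10 mm foot; origin under the foot's middle, axes as its crest point. One of the two samples stands in front (x under 0.62 m), the other behind (x over 0.66 m), not to be worked on.
- edge_thick: Wooden edging sample, fixed: upright board 40 mm thick (x), 180 mm long (y), its top a full half-round of 20 mm radius, held between cheeks on a 100 x 200 x 10 mm foot; origin under the foot's middle, axes as its crest point. One of the two samples stands in front (x under 0.62 m), the other behind (x over 0.66 m), not to be worked on.
- leaf_narrow: Concave radius leaf, a plain aluminium arch with a tab on top: 48 mm wide (x), 24 mm thick (y), 78 mm high, about 0.12 kg, standing on its two legs. Mouth open downward: 32 mm wide, straight for 12 mm, then a half-round of 16 mm radius. Origin between the feet, axes as its grip point.
- leaf_wide: Concave radius leaf, a plain aluminium arch with a tab on top: 58 mm wide (x), 24 mm thick (y), 83 mm high, about 0.12 kg, standing on its two legs. Mouth open downward: 42 mm wide, straight for 12 mm, then a half-round of 21 mm radius. Origin between the feet, axes as its grip point.
- leaf_round: The convex leaf; origin under its middle.
- pod_1: Bystander: coffee pod, 51 mm across, 45 mm high, origin under its middle.
- pod_4: Bystander: coffee pod, 51 mm across, 45 mm high, origin under its middle.
- pod_5: Bystander: coffee pod, 51 mm across, 45 mm high, origin under its middle.
- spice_a: Bystander: spice jar with dark cap, 41 mm across, 105 mm high, beside the edging samples; origin under its middle.
Things that resemble listed ones, but are neither listed nor needed, are in the scene too. What is shaped like the leaf_narrow but green is not meant.

How it is judged:
On the way, in this order (a step that is already met when the one before it is completed fails the run):
1. the fitting leaf sits home and upright on the front sample's edge in the half toward the open end (grip point at least 30 mm from the middle), pressed on with 3 to 15 N, for 0.3 s (((world x of edge_thin_crest below 0.62 m and x of leaf_narrow_grip in the frame of edge_thin_crest between -0.004 and 0.004 m and y of leaf_narrow_grip in the frame of edge_thin_crest between 0.03 and 0.085 m and z of leaf_narrow_grip in the frame of edge_thin_crest between 0.0335 and 0.048 m and angle between leaf_narrow_grip's own z axis and vertical below 0.09 rad and angle between the y axis of leaf_narrow_grip and the y axis of edge_thin_crest, either way round below 0.1 rad and contact force between leaf_narrow and edge_thin between 3 and 15 N) or (world x of edge_thick_crest below 0.62 m and x of leaf_wide_grip in the frame of edge_thick_crest between -0.004 and 0.004 m and y of leaf_wide_grip in the frame of edge_thick_crest between 0.03 and 0.085 m and z of leaf_wide_grip in the frame of edge_thick_crest between 0.0335 and 0.048 m and angle between leaf_wide_grip's own z axis and vertical below 0.09 rad and angle between the y axis of leaf_wide_grip and the y axis of edge_thick_crest, either way round below 0.1 rad and contact force between leaf_wide and edge_thick between 3 and 15 N))), for 0.3 s.
2. the leaf, still home, passes the middle of the edge (within 20 mm) pressed on with 3 to 15 N for 0.2 s (((world x of edge_thin_crest below 0.62 m and x of leaf_narrow_grip in the frame of edge_thin_crest between -0.004 and 0.004 m and y of leaf_narrow_grip in the frame of edge_thin_crest between -0.02 and 0.02 m and z of leaf_narrow_grip in the frame of edge_thin_crest between 0.0335 and 0.048 m and angle between leaf_narrow_grip's own z axis and vertical below 0.09 rad and angle between the y axis of leaf_narrow_grip and the y axis of edge_thin_crest, either way round below 0.1 rad and contact force between leaf_narrow and edge_thin between 3 and 15 N) or (world x of edge_thick_crest below 0.62 m and x of leaf_wide_grip in the frame of edge_thick_crest between -0.004 and 0.004 m and y of leaf_wide_grip in the frame of edge_thick_crest between -0.02 and 0.02 m and z of leaf_wide_grip in the frame of edge_thick_crest between 0.0335 and 0.048 m and angle between leaf_wide_grip's own z axis and vertical below 0.09 rad and angle between the y axis of leaf_wide_grip and the y axis of edge_thick_crest, either way round below 0.1 rad and contact force between leaf_wide and edge_thick between 3 and 15 N))), for 0.2 s.
At the end, for the whole second after the job is handed in: The fitting leaf rests on the front sample's edge against the end plate (gap under 4 mm), grip point 33.5 to 48 mm above the crest point, centred within 4 mm, upright within 5 and square within 5.7 degrees; the two other leaves stand upright (5.7 degrees) on the range top; at rest (((world x of edge_thin_crest below 0.62 m and x of leaf_narrow_grip in the frame of edge_thin_crest between -0.004 and 0.004 m and y of leaf_narrow_grip in the frame of edge_thin_crest between -0.075 and -0.066 m and z of leaf_narrow_grip in the frame of edge_thin_crest between 0.0335 and 0.048 m and angle between leaf_narrow_grip's own z axis and vertical below 0.09 rad and angle between the y axis of leaf_narrow_grip and the y axis of edge_thin_crest, either way round below 0.1 rad and contact force between leaf_narrow and edge_thin above 0.2 N) or (world x of edge_thick_crest below 0.62 m and x of leaf_wide_grip in the frame of edge_thick_crest between -0.004 and 0.004 m and y of leaf_wide_grip in the frame of edge_thick_crest between -0.075 and -0.066 m and z of leaf_wide_grip in the frame of edge_thick_crest between 0.0335 and 0.048 m and angle between leaf_wide_grip's own z axis and vertical below 0.09 rad and angle between the y axis of leaf_wide_grip and the y axis of edge_thick_crest, either way round below 0.1 rad and contact force between leaf_wide and edge_thick above 0.2 N)) and ((world x of edge_thin_crest below 0.62 m and height (world z) of leaf_wide_grip below 0.075 m and angle between leaf_wide_grip's own z axis and vertical below 0.1 rad) or (world x of edge_thick_crest below 0.62 m and height (world z) of leaf_narrow_grip below 0.075 m and angle between leaf_narrow_grip's own z axis and vertical below 0.1 rad)) and height (world z) of leaf_round_mid below 0.046 m and angle between leaf_round_mid's own z axis and vertical below 0.1 rad and linear speed of each of leaf_narrow, leaf_wide below 0.01 m/s); the robot touches nothing.
It fails at once if a leaf is pressed or pushed against an edge sample with more than 35 N (contact force between any of leaf_narrow, leaf_wide, leaf_round and edge_thin above 35 N or contact force between any of leaf_narrow, leaf_wide, leaf_round and edge_thick above 35 N).
It fails at once if a pod or the spice jar is moved more than 20 mm (distance of any of pod_1, pod_4, pod_5, spice_a from where it was at the start of the episode above 0.02 m).
It fails at once if the robot strikes an edge sample with more than 10 N (contact force between any of the fingers, the arm and edge_thin above 10 N or contact force between any of the fingers, the arm and edge_thick above 10 N).
It also fails if it takes over 48 s, if anything falls off the work surface, if the arm or the gripper's body presses on something with over 40 N, if the wrist force passes 120 N, or if a joint passes its speed limit or range.

## Working session

There is one attempt and no reset: what is moved stays moved. The work goes in short steps, Python scripts to look and compute and a tool call to move; the robot and the scene stay as the last step left them, time stands still between calls to the robot, and variables do not carry over. Pictures are saved under pics/ and viewed, at most 10 in all, crops included, and the job is handed in when it is done.

Besides the shell and the picture viewer there is one more tool, called after ">>>" as name([rows], argument=value, ...), one row to a line, values as JSON. servo_tool: Moves the arm, as the interface text tells. Its arguments: {"type":"object","properties":{"motion":{"type":"array"},"squeeze":{"type":"number"}},"required":["motion"]}

```bash
mkdir -p pics; ls; cat > h.py <<'E'
import numpy as np, cv2
from cell import arm
def cam(n):
    d=arm.get_image(n); d['R']=cv2.Rodrigues(np.array(d['rvec'],float))[0]; d['t']=np.array(d['tvec'],float).ravel(); d['K']=np.array(d['intrinsics']); return d
def cloud(d):
    h,w=d['depth'].shape; u,v=np.meshgrid(np.arange(w),np.arange(h)); z=d['depth']
    p=np.stack([u,v,np.ones_like(u)],-1)@np.linalg.inv(d['K']).T*z[...,None]
    return (p-d['t'])@d['R']
def ray_z(d,pos,z):
    px=np.array([pos[0]*560,pos[1]*420,1.]); r=d['R'].T@np.linalg.inv(d['K'])@px; c=-d['R'].T@d['t']
    return c+r*(z-c[2])/r[2]
E
python3 - <<'E'
from h import *
s=arm.sense(); print({k:np.round(v,3).tolist() for k,v in s.items()})
for n in('side','top'):
    d=cam(n); cv2.imwrite(f'pics/{n}0.png',d['img'][...,::-1]); np.savez(n+'0.npz',**{k:d[k] for k in('img','depth','K','R','t')})
    for t in ['leaf_narrow','leaf_wide','leaf_round','edge_thin','edge_thick','pod_1','spice_a']:
        r=arm.silhouettes(n,t); P=cloud(d)
        for q in r[:4]:
            m=q['mask']&(d['depth']>0); p=P[m]
            print(n,t,round(q['score'],2),np.round(np.array(q['position'])*[560,420]).tolist(),m.sum(),np.round(np.percentile(p,[2,50,98],axis=0),3).tolist() if m.sum() else '')
    for t,z in[('leaf_narrow_grip',.064),('leaf_wide_grip',.069),('leaf_round_mid',.04),('edge_thin_crest',.07),('edge_thick_crest',.075)]:
        for q in arm.place_of(n,t)[:3]: print(n,t,round(q['score'],2),np.round(np.array(q['position'])*[560,420]).tolist(),ray_z(d,q['position'],z).round(3).tolist())
E
```

```text
pics
{'clock': 0.0, 'joints': [-1.282, 0.261, -0.139, 1.173, 0.0, 1.571], 'qvel': [-0.001, 0.001, 0.002, 0.004, 0.0, 0.001], 'joint_torque': [-0.002, -40.568, 25.392, 0.019, -0.0, 0.0], 'eef_pos': [0.149, -0.503, 0.249], 'tool_rot': [-0.001, 0.99, 0.144, -0.0], 'force': [0.597, -0.164, -0.201], 'ft_torque': [-0.071, 0.014, 0.009], 'gripper_force': 0.0, 'width': 0.086}
side leaf_narrow 0.91 [282.0, 255.0] 640 [[0.521, 0.099, 0.001], [0.54, 0.156, 0.039], [0.581, 0.165, 0.079]]
side leaf_narrow 0.84 [334.0, 242.0] 450 [[0.433, 0.059, 0.008], [0.452, 0.075, 0.042], [0.476, 0.082, 0.079]]
side leaf_wide 0.76 [287.0, 322.0] 942 [[0.438, 0.314, 0.005], [0.459, 0.332, 0.044], [0.492, 0.345, 0.084]]
side leaf_round 0.74 [309.0, 272.0] 829 [[0.452, 0.175, 0.003], [0.469, 0.196, 0.047], [0.491, 0.199, 0.08]]
side edge_thin 0.61 [333.0, 193.0] 2047 [[0.46, -0.255, 0.002], [0.506, -0.136, 0.025], [0.572, -0.068, 0.072]]
side edge_thick 0.91 [226.0, 220.0] 2868 [[0.675, -0.044, 0.002], [0.709, 0.079, 0.034], [0.76, 0.148, 0.082]]
side pod_1 0.82 [242.0, 281.0] 657 [[0.559, 0.236, 0.002], [0.577, 
[... 1715 characters left out ...]
 0.039], [0.564, 0.062, 0.044], [0.586, 0.085, 0.048]]
top pod_1 0.59 [206.0, 215.0] 326 [[0.556, 0.236, 0.029], [0.578, 0.257, 0.044], [0.601, 0.28, 0.048]]
top spice_a 0.98 [388.0, 185.0] 394 [[0.637, -0.212, 0.011], [0.649, -0.192, 0.101], [0.674, -0.178, 0.108]]
top leaf_narrow_grip 0.77 [250.0, 230.0] [0.543, 0.144, 0.064]
top leaf_narrow_grip 0.68 [279.0, 264.0] [0.463, 0.071, 0.064]
top leaf_narrow_grip 0.61 [234.0, 264.0] [0.461, 0.179, 0.064]
top leaf_wide_grip 0.64 [172.0, 262.0] [0.463, 0.326, 0.069]
top leaf_round_mid 0.8 [232.0, 262.0] [0.468, 0.187, 0.04]
top edge_thin_crest 0.89 [382.0, 245.0] [0.513, -0.173, 0.07]
top edge_thick_crest 0.74 [293.0, 162.0] [0.714, 0.041, 0.075]
```

```bash
python3 - <<'E'
import cv2,numpy as np
a=cv2.imread('pics/side0.png')[140:360,180:400]; b=cv2.imread('pics/top0.png')[140:320,140:460]
cv2.imwrite('pics/a.png',cv2.resize(a,None,fx=2.7,fy=2.7,interpolation=2)); cv2.imwrite('pics/b.png',cv2.resize(b,None,fx=2.5,fy=2.5,interpolation=2))
E
```

```text
(no output)
```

View pics/a.png

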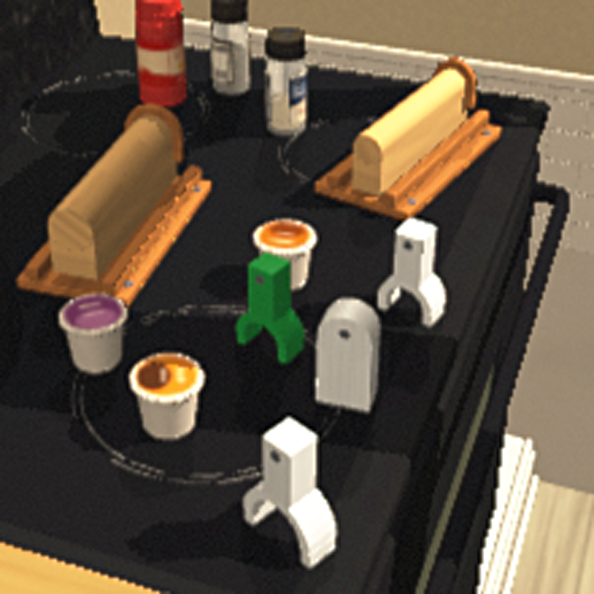

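View pics/b.png

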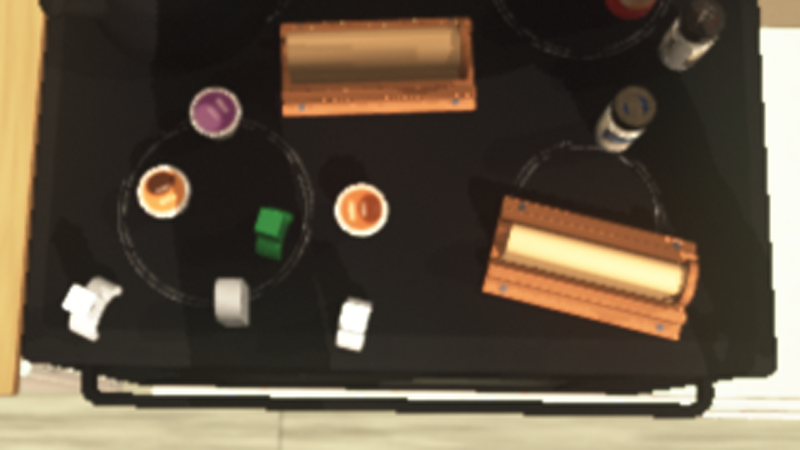

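The side view shows the light sample in front: crest from about (365,145) to (455,70) in the crop, with its end plate at the far, -y end. The dark, thicker sample is behind. The silver leaf at crop (415,265) is the narrow candidate; the green one at (268,300) is the decoy, and the wide leaf is at (290,490). Next I'll measure the poses.

```bash
cat > m.py <<'E'
from h import *
D={}
for n in('side','top'):
    z=np.load(n+'0.npz'); d={k:z[k] for k in z}; D[n]=(d,cloud(d))
def sel(lo,hi): return np.vstack([P[np.all((P>lo)&(P<hi),-1)&(d['depth']>0)] for d,P in D.values()])
for n,(d,P) in D.items():
  for nm,lo,hi in[('thin',(.44,-.28,.055),(.6,-.06,.1)),('thick',(.66,-.1,.06),(.78,.18,.12))]:
    p=P[np.all((P>lo)&(P<hi),-1)]
    zc=np.percentile(p[:,2],90); q=p[p[:,2]>zc-.012]
    (c,s,ang)=cv2.minAreaRect(q[:,:2].astype(np.float32)*1000)
    box=cv2.boxPoints((c,s,ang))
    print(n,nm,len(p),'z pct',np.percentile(p[:,2],[50,80,90,97,100]).round(4),'rect',np.round(c,1),np.round(s,1),round(ang,2))
for n,(d,P) in D.items():
  for nm,c in[('narrow',(.453,.068)),('wide',(.463,.325))]:
    lo=np.array([c[0]-.04,c[1]-.04,-1]);hi=np.array([c[0]+.04,c[1]+.04,1])
    m=np.all((P>lo)&(P<hi),-1)&(P[...,2]>.006)&(d['img'].min(-1)>60)
    p=P[m]; tabz=.035 if nm=='narrow' else .04
    top=p[p[:,2]>p[:,2].max()-.006]; tab=p[p[:,2]>tabz]
    for l,q in(('all',p),('tab',tab),('top',top)):
        if len(q)>5:
            r=cv2.minAreaRect(q[:,:2].astype(np.float32)*1000); print(n,nm,l,len(q),'zmax',round(p[:,2].max(),4),np.round(r[0],1),np.round(r[1],1),round(r[2],1))
E
python3 m.py
```

```text
side thin 539 z pct [0.0677 0.0702 0.0712 0.0753 0.08  ] rect [ 513.8 -168.3] [185.4  42.1] 79.12
side thick 931 z pct [0.0762 0.0801 0.0811 0.085  0.0896] rect [720.3  47.3] [ 50.2 183.2] 6.18
top thin 958 z pct [0.0679 0.0707 0.072  0.0754 0.0811] rect [ 512.8 -169. ] [181.3  42.2] 79.33
top thick 1186 z pct [0.0771 0.0804 0.0819 0.0848 0.0905] rect [729.8  69.6] [228.2  71.4] 82.62
side narrow all 514 zmax 0.0803 [455.5  67.6] [27.8 49.8] 83.1
side narrow tab 307 zmax 0.0803 [455.9  67.5] [26.4 24.6] 77.1
side narrow top 84 zmax 0.0803 [455.8  66.9] [25.3 23.7] 78.5
side wide all 937 zmax 0.0845 [466.4 325. ] [26.1 59.7] 67.0
side wide tab 516 zmax 0.0845 [466.2 325.5] [25.3 25.6] 64.5
side wide top 174 zmax 0.0845 [466.4 325.4] [25.2 24.9] 65.4
top narrow all 198 zmax 0.0822 [454.4  66.2] [24.8 48.5] 75.9
top narrow tab 121 zmax 0.0822 [453.8  66.8] [23.9 25.7] 76.7
top narrow top 75 zmax 0.0822 [455.2  66.5] [22.3 22.6] 77.1
top wide all 304 zmax 0.0882 [464.7 324.9] [25.9 57.1] 64.5
top wide tab 152 zmax 0.0882 [464.5 324.6] [25.  27.8] 66.9
top wide top 62 zmax 0.0882 [465.  324.5] [23.1 22.7] 65.5
```

```bash
cat > fit.py <<'E'
from m import *
from scipy.optimize import least_squares
from scipy.spatial.transform import Rotation as Rt
print('----')
for n in('side','top'):
    d,P=D[n]; p=P[np.all((P>(.46,-.28,.058))&(P<(.57,-.05,.0765)),-1)]
    p=p[(p[:,1]>-.235)&(p[:,1]<-.095)]
    def res(a): 
        x0,s,zc=a; dx=(p[:,0]-x0-s*(p[:,1]+.168))/np.hypot(1,s); h=p[:,2]-zc
        return np.where(h>0,np.hypot(dx,h),abs(dx))-.015
    r=least_squares(res,[.513,.19,.056],loss='soft_l1',f_scale=.001); print(n,len(p),'x@y=-.168',r.x[0],'yaw y-axis deg',90-np.degrees(np.arctan(r.x[1])),'crest',r.x[2]+.015,'rms',np.sqrt(np.mean(res(r.x)**2)))
    a=np.arctan(r.x[1]); u=np.array([np.sin(a),np.cos(a)])
    # axial extents: board/foot
    q=P[np.all((P>(.44,-.30,.0655))&(P<(.62,-.04,.1)),-1)]; t=(q[:,:2]-[r.x[0],-.168])@u
    st=q[:,2]>.0755
    print('crest axial',np.percentile(t[~st],[1,99]).round(4),'stop axial',np.percentile(t[st],[2,50,98]).round(4) if st.any() else '')
    q=P[np.all((P>(.42,-.30,.006))&(P<(.62,-.04,.014)),-1)]; t=(q[:,:2]-[r.x[0],-.168])@u; print('foot axial',np.percentile(t,[1,99]).round(4))
E
cat > plan.py <<'E'
import sys
from h import *
from scipy.spatial.transform import Rotation as Rt
def plan(tgt,yaw,n,op):
    s=arm.sense(); q=s['tool_rot']; R0=Rt.from_quat([q[1],q[2],q[3],q[0]]); 
    y=np.radians(yaw); ty=np.array([np.cos(y),np.sin(y),0]); tz=np.array([0,0,-1.]); R1=Rt.from_matrix(np.stack([np.cross(ty,tz),ty,tz],1))
    rv=(R0.inv()*R1).as_rotvec(); p0=np.array(s['eef_pos']); d=(np.array(tgt)-p0)/n
    print('t',s['clock'],'pos',p0.round(4),'turn total',rv.round(3),'yaw',np.degrees(np.arctan2(*R0.as_matrix()[[1,0],1])).round(2),'force',np.round(s['force'],2))
    R=R0
    for i in range(n):
        sh=R.inv().apply(d)*100; print([*np.round(rv/n,3).tolist(),*np.round(sh,2).tolist(),op]); R=R*Rt.from_rotvec(rv/n)
a=sys.argv; plan([float(v) for v in a[1:4]],float(a[4]),int(a[5]),float(a[6]))
E
python3 fit.py | sed -n '/----/,$p'; python3 plan.py .4 -.03 .22 30 20 1
```

```text
----
side 315 x@y=-.168 0.5190445560387086 yaw y-axis deg 76.71082049851691 crest 0.07063330185998173 rms 0.0010481366200586935
crest axial [-0.089   0.0875] stop axial [-0.0932 -0.0867 -0.0836]
foot axial [-0.0976  0.0986]
top 711 x@y=-.168 0.5173548929939443 yaw y-axis deg 76.73264852683505 crest 0.07030573372654128 rms 0.0017354130311292577
crest axial [-0.0906  0.0872] stop axial [-0.0912 -0.0871 -0.0834]
foot axial [-0.0997  0.0978]
t 1.3 pos [ 0.1495 -0.5032  0.2503] turn total [-0.    -0.    -1.806] yaw -73.45 force [-0.23  0.86  0.52]
[-0.0, -0.0, -0.09, 1.87, -1.91, 0.15, 1.0]
[-0.0, -0.0, -0.09, 2.04, -1.73, 0.15, 1.0]
[-0.0, -0.0, -0.09, 2.19, -1.54, 0.15, 1.0]
[-0.0, -0.0, -0.09, 2.32, -1.34, 0.15, 1.0]
[-0.0, -0.0, -0.09, 2.43, -1.13, 0.15, 1.0]
[-0.0, -0.0, -0.09, 2.52, -0.9, 0.15, 1.0]
[-0.0, -0.0, -0.09, 2.59, -0.67, 0.15, 1.0]
[-0.0, -0.0, -0.09, 2.64, -0.44, 0.15, 1.0]
[-0.0, -0.0, -0.09, 2.67, -0.2, 0.15, 1.0]
[-0.0, -0.0, -0.09, 2.68, 0.05, 0.15, 1.0]
[-0.0, -0.0, -0.09, 2.66, 0.29, 0.15, 1.0]
[-0.0, -0.0, -0.09, 2.62, 0.53, 0.15, 1.0]
[-0.0, -0.0, -0.09, 2.57, 0.76, 0.15, 1.0]
[-0.0, -0.0, -0.09, 2.49, 0.99, 0.15, 1.0]
[-0.0, -0.0, -0.09, 2.39, 1.21, 0.15, 1.0]
[-0.0, -0.0, -0.09, 2.27, 1.42, 0.15, 1.0]
[-0.0, -0.0, -0.09, 2.13, 1.62, 0.15, 1.0]
[-0.0, -0.0, -0.09, 1.98, 1.8, 0.15, 1.0]
[-0.0, -0.0, -0.09, 1.81, 1.98, 0.15, 1.0]
[-0.0, -0.0, -0.09, 1.62, 2.13, 0.15, 1.0]
```

>>> servo_tool([
  [[0, 0, -0.09, 1.87, -1.91, 0.1, 1], [0, 0, -0.09, 2.04, -1.73, 0.1, 1], [0, 0, -0.09, 2.19, -1.54, 0.1, 1], [0, 0, -0.09, 2.32, -1.34, 0.1, 1], [0, 0, -0.09, 2.43, -1.13, 0.1, 1], [0, 0, -0.09, 2.52, -0.9, 0.1, 1], [0, 0, -0.09, 2.59, -0.67, 0.1, 1], [0, 0, -0.09, 2.64, -0.44, 0.1, 1], [0, 0, -0.09, 2.67, -0.2, 0.1, 1], [0, 0, -0.09, 2.68, 0.05, 0.1, 1], [0, 0, -0.09, 2.66, 0.29, 0.1, 1], [0, 0, -0.09, 2.62, 0.53, 0.1, 1], [0, 0, -0.09, 2.57, 0.76, 0.1, 1], [0, 0, -0.09, 2.49, 0.99, 0.1, 1], [0, 0, -0.09, 2.39, 1.21, 0.1, 1], [0, 0, -0.09, 2.27, 1.42, 0.1, 1], [0, 0, -0.09, 2.13, 1.62, 0.1, 1], [0, 0, -0.09, 1.98, 1.8, 0.1, 1], [0, 0, -0.09, 1.81, 1.98, 0.1, 1], [0, 0, -0.09, 1.62, 2.13, 0.1, 1]],
])

```text
clock: 2.97
eef_pos: [0.4018, -0.0294, 0.2305]
tool_rot: [0.0, 0.5, 0.866, 0.0]
force: [0.4, 0.2, 0.4]
width: 0.0855
gripper_force: 0.0
```

```bash
python3 plan.py .455 .067 .13 77 9 1; python3 -c "
from cell import arm;print(arm.sense()['joints'])"
```

```text
t 2.9667 pos [ 0.4018 -0.0294  0.2305] turn total [ 0.     0.001 -0.821] yaw 29.95 force [0.44 0.18 0.35]
[0.0, 0.0, -0.091, 0.63, 1.05, 1.12, 1.0]
[0.0, 0.0, -0.091, 0.54, 1.1, 1.12, 1.0]
[0.0, 0.0, -0.091, 0.43, 1.14, 1.12, 1.0]
[0.0, 0.0, -0.091, 0.33, 1.18, 1.12, 1.0]
[0.0, 0.0, -0.091, 0.22, 1.2, 1.12, 1.0]
[0.0, 0.0, -0.091, 0.11, 1.22, 1.12, 1.0]
[0.0, 0.0, -0.091, -0.0, 1.22, 1.12, 1.0]
[0.0, 0.0, -0.091, -0.12, 1.22, 1.12, 1.0]
[0.0, 0.0, -0.091, -0.23, 1.2, 1.12, 1.0]
[-7.29360128e-02  6.15070946e-02 -4.37810594e-01  1.07084273e+00
 -9.24476932e-05  9.75156603e-01]
```

>>> servo_tool([
  [[0, 0, -0.091, 0.63, 1.05, 1.12, 1], [0, 0, -0.091, 0.54, 1.1, 1.12, 1], [0, 0, -0.091, 0.43, 1.14, 1.12, 1], [0, 0, -0.091, 0.33, 1.18, 1.12, 1], [0, 0, -0.091, 0.22, 1.2, 1.12, 1], [0, 0, -0.091, 0.11, 1.22, 1.12, 1], [0, 0, -0.091, 0, 1.22, 1.12, 1], [0, 0, -0.091, -0.12, 1.22, 1.12, 1], [0, 0, -0.091, -0.23, 1.2, 1.12, 1], [0, 0, 0, 0, 0, 0, 1]],
])

```text
clock: 3.8
eef_pos: [0.4551, 0.0667, 0.1279]
tool_rot: [-0.001, 0.115, 0.993, 0.0]
force: [0.3, -0.2, 0.3]
width: 0.0853
gripper_force: 0.0
```

```bash
python3 plan.py .455 .067 .065 77 4 1
```

```text
t 3.8 pos [0.4551 0.0667 0.1279] turn total [ 0.    -0.002 -0.003] yaw 76.81 force [ 0.32 -0.23  0.27]
[0.0, -0.0, -0.001, 0.0, 0.01, 1.57, 1.0]
[0.0, -0.0, -0.001, 0.0, 0.01, 1.57, 1.0]
[0.0, -0.0, -0.001, 0.0, 0.01, 1.57, 1.0]
[0.0, -0.0, -0.001, 0.0, 0.01, 1.57, 1.0]
```

>>> servo_tool([
  [[0, 0, 0, 0, 0, 1.6, 1], [0, 0, 0, 0, 0, 1.6, 1], [0, 0, 0, 0, 0, 1.6, 1], [0, 0, 0, 0, 0, 1.5, 1], [0, 0, 0, 0, 0, 0, 1], [0, 0, 0, 0, 0, 0, 0.1], [0, 0, 0, 0, 0, 0, 0.1], [0, 0, 0, 0, 0, 0, 0.1], [0, 0, 0, 0, 0, 0, 0.1], [0, 0, 0, 0, 0, 0, 0.1], [0, 0, 0, 0, 0, 0, 0.1], [0, 0, 0, 0, 0, 0, 0.1], [0, 0, 0, 0, 0, 0, 0.1]],
], squeeze=60)

```text
clock: 4.88
eef_pos: [0.4557, 0.0654, 0.0674]
tool_rot: [0.001, 0.117, 0.993, 0.0]
force: [-0.2, -0.8, 6.2]
width: 0.0232
gripper_force: 58.9
```

>>> servo_tool([
  [[0, 0, 0, 0, 0, -1, 0.1], [0, 0, 0, 0, 0, -1.8, 0.1], [0, 0, 0, 0, 0, -2.2, 0.1], [0, 0, 0, 0, 0, -2.2, 0.1], [0, 0, 0, 0, 0, -2.2, 0.1], [0, 0, 0, 0, 0, -1.4, 0.1], [0, 0, 0, 0, 0, 0, 0.1]],
])

```text
clock: 5.47
eef_pos: [0.4571, 0.0657, 0.1774]
tool_rot: [0.003, 0.117, 0.993, 0.001]
force: [0.8, -0.2, -1.7]
width: 0.0233
gripper_force: 58.9
```

```bash
python3 plan.py .5318 -.1096 .165 76.7 8 .1
```

```text
t 5.4667 pos [0.4571 0.0657 0.1774] turn total [ 0.002  0.006 -0.002] yaw 76.6 force [ 0.78 -0.19 -1.68]
[0.0, 0.001, -0.0, -1.41, -1.92, 0.16, 0.1]
[0.0, 0.001, -0.0, -1.41, -1.92, 0.16, 0.1]
[0.0, 0.001, -0.0, -1.41, -1.92, 0.16, 0.1]
[0.0, 0.001, -0.0, -1.41, -1.92, 0.16, 0.1]
[0.0, 0.001, -0.0, -1.41, -1.92, 0.16, 0.1]
[0.0, 0.001, -0.0, -1.41, -1.92, 0.16, 0.1]
[0.0, 0.001, -0.0, -1.41, -1.92, 0.16, 0.1]
[0.0, 0.001, -0.0, -1.41, -1.92, 0.16, 0.1]
```

>>> servo_tool([
  [[0, 0, 0, -0.7, -0.96, 0.1, 0.1], [0, 0, 0, -1.41, -1.92, 0.2, 0.1], [0, 0, 0, -1.41, -1.92, 0.2, 0.1], [0, 0, 0, -1.41, -1.92, 0.2, 0.1], [0, 0, 0, -1.41, -1.92, 0.2, 0.1], [0, 0, 0, -1.41, -1.92, 0.2, 0.1], [0, 0, 0, -1.41, -1.92, 0.2, 0.1], [0, 0, 0, -1.41, -1.92, 0.1, 0.1], [0, 0, 0, -0.7, -0.96, 0, 0.1], [0, 0, 0, 0, 0, 0, 0.1], [0, 0, 0, 0, 0, 0, 0.1]],
])

```text
clock: 6.38
eef_pos: [0.5281, -0.1104, 0.1592]
tool_rot: [-0.001, 0.117, 0.993, 0.0]
force: [-0.4, 0.8, -1.5]
width: 0.0233
gripper_force: 58.9
```

```bash
cat > leaf.py <<'E'
import sys
from h import *
name=sys.argv[1]
s=arm.sense(); p0=np.array(s['eef_pos']); print('t',s['clock'],p0.round(4),np.round(s['tool_rot'],4),'F',np.round(s['force'],2))
a=np.radians(76.7); u=np.array([np.cos(a),np.sin(a)]); v=np.array([np.sin(a),-np.cos(a)])
O=np.array([.518,-.168])
for n in('side','top'):
    d=cam(n); P=cloud(d); cv2.imwrite(f'pics/{name}_{n}.png',d['img'][...,::-1])
    im=d['img'].astype(int); rel=P[...,:2]-O; t=rel@u; x=rel@v; t0=(p0[:2]-O)@u; x0=(p0[:2]-O)@v
    m=(d['depth']>0)&(abs(t-t0)<.018)&(abs(x-x0)<.04)
    gray=(im.max(-1)-im.min(-1)<30)&(im.min(-1)>90)
    h=P[...,2]-p0[2]
    for l,lo,hi in(('tab',-.028,.012),('legs',-.066,-.034)):
        mm=m&gray&(h>lo)&(h<hi); q=mm.sum()
        if q>8: print(n,l,q,'x',np.percentile(x[mm],[1,5,50,95,99]).round(4),'t',np.percentile(t[mm],[2,98]).round(4),'z',np.percentile(P[...,2][mm],[1,99]).round(4))
    mb=(d['depth']>0)&(abs(t)<.078)&(abs(x)<.03)&(P[...,2]>.058)&(P[...,2]<.085)&~gray&(abs(t-t0)>.045)&(im[...,0]>110)
    for lo,hi in((-.08,-.04),(-.04,0),(0,.04),(.04,.08)):
        k=mb&(t>lo)&(t<hi)
        if k.sum()>10: print('  board',n,lo,k.sum(),'x',np.percentile(x[k],[3,50,97]).round(4),'z90',np.percentile(P[...,2][k],[80,95]).round(4))
print('tcp x,t',x0,t0)
E
python3 leaf.py c; python3 - <<'E'
import cv2
a=cv2.imread('pics/c_side.png')[100:260,260:420]; b=cv2.imread('pics/c_top.png')[170:330,270:470]
cv2.imwrite('pics/c2.png',cv2.hconcat([cv2.resize(a,(400,400),interpolation=2),cv2.resize(b,(400,400),interpolation=2)]))
E
```

```text
t 6.3833 [ 0.5281 -0.1104  0.1592] [-1.300e-03  1.173e-01  9.931e-01  4.000e-04] F [-0.36  0.82 -1.48]
side tab 121 x [-0.0168 -0.0162 -0.0145  0.0022  0.0069] t [0.0421 0.0759] z [0.1317 0.1707]
side legs 168 x [-0.0283 -0.0272 -0.0159  0.0172  0.0195] t [0.0481 0.0726] z [0.0942 0.1251]
  board side -0.08 78 x [-0.014  -0.0063  0.0091] z90 [0.0703 0.0713]
  board side -0.04 71 x [-0.0139 -0.0078  0.0053] z90 [0.0702 0.072 ]
  board side 0 15 x [-0.0145 -0.0108 -0.0072] z90 [0.0679 0.0688]
top tab 13 x [-0.0171 -0.0171 -0.0166 -0.0164 -0.0163] t [0.0548 0.0756] z [0.1345 0.1693]
top legs 66 x [-0.0287 -0.0282 -0.0232 -0.017  -0.016 ] t [0.049  0.0716] z [0.1071 0.1251]
tcp x,t -0.0033672135672071024 0.058361910214926156
```

View pics/c2.png

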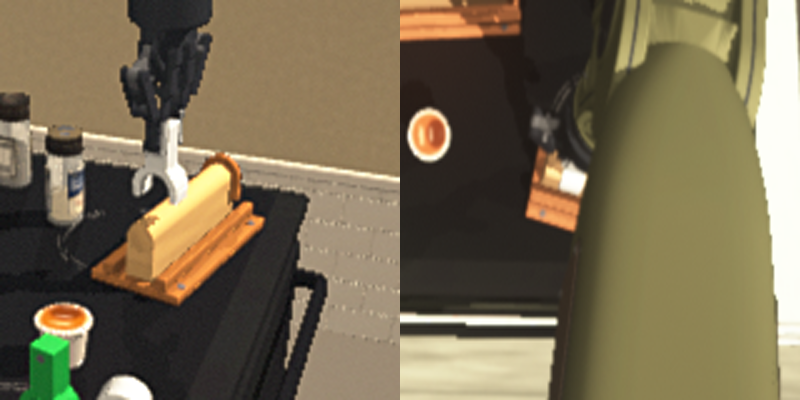

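The view shows the leaf held upright above the open end, and the arm hides most of the top view. In the side frame the leaf is about 5 mm short in x, so I'll correct that and go lower.

>>> servo_tool([
  [[0, 0, 0, -0.25, 0, 0.5, 0.1], [0, 0, 0, -0.25, 0, 0.6, 0.1], [0, 0, 0, 0, 0, 0.6, 0.1], [0, 0, 0, 0, 0, 0, 0.1], [0, 0, 0, 0, 0, 0, 0.1], [0, 0, 0, 0, 0, 0, 0.1]],
])

```text
clock: 6.98
eef_pos: [0.5337, -0.111, 0.1433]
tool_rot: [-0.0, 0.116, 0.993, 0.0]
force: [0.2, 0.6, -0.8]
width: 0.0234
gripper_force: 58.9
```

```bash
python3 leaf.py d; python3 - <<'E'
import cv2
a=cv2.imread('pics/d_side.png')[140:240,290:390]
cv2.imwrite('pics/d2.png',cv2.resize(a,(600,600),interpolation=2))
E
```

```text
t 6.9833 [ 0.5337 -0.111   0.1433] [-2.000e-04  1.164e-01  9.932e-01  0.000e+00] F [ 0.21  0.64 -0.79]
side tab 117 x [-0.011  -0.0103 -0.0088  0.0062  0.0113] t [0.0419 0.0763] z [0.1159 0.1542]
side legs 164 x [-0.0223 -0.0213 -0.0108  0.0222  0.0248] t [0.0494 0.074 ] z [0.0778 0.1092]
  board side -0.08 78 x [-0.0143 -0.0072  0.0096] z90 [0.0702 0.0715]
  board side -0.04 78 x [-0.0136 -0.0071  0.0084] z90 [0.0703 0.0713]
  board side 0 24 x [-0.0141 -0.0096 -0.0027] z90 [0.0683 0.0702]
top tab 14 x [-0.0112 -0.0111 -0.0106 -0.0103 -0.0101] t [0.0535 0.0753] z [0.1162 0.1533]
top legs 61 x [-0.0222 -0.0216 -0.0169 -0.0112 -0.0102] t [0.0488 0.071 ] z [0.0917 0.109 ]
tcp x,t 0.002213813176114166 0.05904395565536355
```

View pics/d2.png

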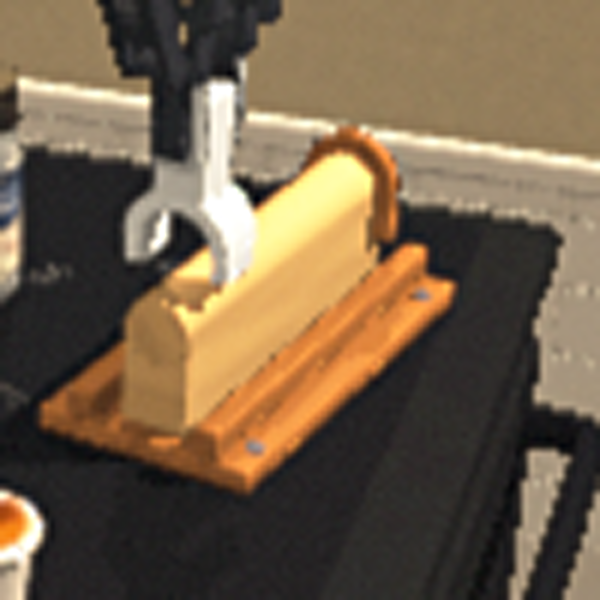

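The mouth is centred over the crest and the feet are just above it. I'll go down slowly and watch the force.

>>> servo_tool([
  [[0, 0, 0, 0.04, 0, 0.3, 0.1], [0, 0, 0, 0, 0, 0.3, 0.1], [0, 0, 0, 0, 0, 0.3, 0.1], [0, 0, 0, 0, 0, 0.3, 0.1], [0, 0, 0, 0, 0, 0.3, 0.1], [0, 0, 0, 0, 0, 0.3, 0.1], [0, 0, 0, 0, 0, 0.3, 0.1], [0, 0, 0, 0, 0, 0, 0.1], [0, 0, 0, 0, 0, 0, 0.1]],
])

```text
clock: 7.83
eef_pos: [0.5331, -0.1111, 0.1221]
tool_rot: [-0.001, 0.117, 0.993, 0.0]
force: [-1.4, -0.8, -1.8]
width: 0.0232
gripper_force: 58.9
```

>>> servo_tool([
  [[0, 0, 0, 0, 0, 0.2, 0.1], [0, 0, 0, 0, 0, 0.2, 0.1], [0, 0, 0, 0, 0, 0.2, 0.1], [0, 0, 0, 0, 0, 0.1, 0.1], [0, 0, 0, 0, 0, 0, 0.1], [0, 0, 0, 0, 0, 0, 0.1]],
])

```text
clock: 8.33
eef_pos: [0.5331, -0.1111, 0.1152]
tool_rot: [-0.0, 0.117, 0.993, 0.0]
force: [-1.8, 0.7, -2.0]
width: 0.0232
gripper_force: 58.9
```

>>> servo_tool([
  [[0, 0, 0, 0, 0, 0.1, 0.1], [0, 0, 0, 0, 0, 0.1, 0.1], [0, 0, 0, 0, 0, 0, 0.1], [0, 0, 0, 0, 0, 0, 0.1]],
])

```text
clock: 8.67
eef_pos: [0.5332, -0.1111, 0.1133]
tool_rot: [-0.0, 0.117, 0.993, 0.0]
force: [-2.2, 1.0, -1.3]
width: 0.0232
gripper_force: 58.9
```

>>> servo_tool([
  [[0, 0, 0, 0, 0, 0.1, 0.1], [0, 0, 0, 0, 0, 0.1, 0.1], [0, 0, 0, 0, 0, 0, 0.1], [0, 0, 0, 0, 0, 0, 0.1]],
])

```text
clock: 9.0
eef_pos: [0.5332, -0.1111, 0.1113]
tool_rot: [-0.0, 0.117, 0.993, 0.0]
force: [-3.9, 0.6, -0.9]
width: 0.0228
gripper_force: 59.0
```

>>> servo_tool([
  [[0, 0, 0, 0.1, 0, 0, 0.1], [0, 0, 0, 0, 0, 0, 0.1], [0, 0, 0, 0, 0, 0, 0.1]],
])

```text
clock: 9.25
eef_pos: [0.533, -0.1111, 0.1116]
tool_rot: [0.0, 0.117, 0.993, -0.0]
force: [-1.2, 0.3, -2.1]
width: 0.0232
gripper_force: 59.0
```

>>> servo_tool([
  [[0, 0, 0, 0, 0, 0.1, 0.1], [0, 0, 0, 0, 0, 0, 0.1], [0, 0, 0, 0, 0, 0, 0.1]],
])

```text
clock: 9.5
eef_pos: [0.5329, -0.1111, 0.1108]
tool_rot: [0.0, 0.117, 0.993, -0.0]
force: [-0.6, 0.4, 0.5]
width: 0.023
gripper_force: 59.3
```

>>> servo_tool([
  [[0, 0, 0, 0, 0, 0.1, 0.1], [0, 0, 0, 0, 0, 0, 0.1], [0, 0, 0, 0, 0, 0, 0.1]],
])

```text
clock: 9.75
eef_pos: [0.533, -0.1111, 0.1107]
tool_rot: [0.001, 0.117, 0.993, -0.0]
force: [-2.6, -0.1, 7.1]
width: 0.0233
gripper_force: 60.2
```

>>> servo_tool([
  [[0, 0, 0, 0, 0, 0.05, 0.1], [0, 0, 0, 0, 0, 0, 0.1], [0, 0, 0, 0, 0, 0, 0.1]],
])

```text
clock: 10.0
eef_pos: [0.533, -0.1111, 0.1106]
tool_rot: [0.001, 0.117, 0.993, -0.0]
force: [-4.5, 1.0, 10.0]
width: 0.0233
gripper_force: 60.7
```

>>> servo_tool([
  [[0, 0, 0, 0.05, 0, -0.04, 0.1], [0, 0, 0, 0, 0, 0, 0.1], [0, 0, 0, 0, 0, 0, 0.1], [0, 0, 0, 0, 0, 0, 0.1], [0, 0, 0, 0, 0, 0, 0.1]],
])

```text
clock: 10.42
eef_pos: [0.5329, -0.111, 0.1107]
tool_rot: [0.001, 0.117, 0.993, -0.0]
force: [-2.7, 1.2, 8.5]
width: 0.0233
gripper_force: 59.9
```

```bash
python3 leaf.py e | grep -v top
```

```text
t 10.4167 [ 0.5329 -0.111   0.1107] [ 1.200e-03  1.166e-01  9.932e-01 -1.000e-04] F [-2.69  1.17  8.51]
side tab 108 x [-0.0116 -0.0113 -0.0094  0.0047  0.0103] t [0.0429 0.0766] z [0.0828 0.1222]
side legs 125 x [-0.0233 -0.0225 -0.0159  0.0206  0.0227] t [0.0477 0.0727] z [0.0451 0.0764]
  board side -0.08 74 x [-0.0142 -0.0057  0.0093] z90 [0.0702 0.0713]
  board side -0.04 86 x [-0.0138 -0.0067  0.0087] z90 [0.07  0.071]
  board side 0 28 x [-0.0134 -0.0064  0.008 ] z90 [0.0703 0.0715]
tcp x,t 0.0014091840895165929 0.05886267874751345
```

>>> servo_tool([
  [[0, 0, 0, 0, -0.1, 0, 0.1], [0, 0, 0, 0, -0.2, 0, 0.1], [0, 0, 0, 0, -0.2, 0, 0.1], [0, 0, 0, 0, -0.2, 0, 0.1], [0, 0, 0, 0, -0.2, 0, 0.1], [0, 0, 0, 0, -0.2, 0, 0.1]],
])

```text
clock: 11.02
eef_pos: [0.5304, -0.1198, 0.1104]
tool_rot: [0.001, 0.116, 0.993, 0.002]
force: [-2.0, 6.0, 5.8]
width: 0.0229
gripper_force: 59.9
```

>>> servo_tool([
  [[0, 0, 0, 0, -0.2, 0, 0.1], [0, 0, 0, 0, -0.2, 0, 0.1], [0, 0, 0, 0, -0.2, 0, 0.1], [0, 0, 0, 0, -0.2, 0, 0.1], [0, 0, 0, 0, -0.2, 0, 0.1], [0, 0, 0, 0, -0.2, 0, 0.1], [0, 0, 0, 0, -0.2, 0, 0.1]],
])

```text
clock: 11.6
eef_pos: [0.5272, -0.1334, 0.1104]
tool_rot: [0.001, 0.116, 0.993, 0.002]
force: [-1.0, 6.0, 6.0]
width: 0.0227
gripper_force: 59.9
```

>>> servo_tool([
  [[0, 0, 0, 0, -0.2, 0, 0.1], [0, 0, 0, 0, -0.2, 0, 0.1], [0, 0, 0, 0, -0.2, 0, 0.1], [0, 0, 0, 0, -0.2, 0, 0.1], [0, 0, 0, 0, -0.2, 0, 0.1], [0, 0, 0, 0, -0.2, 0, 0.1], [0, 0, 0, 0, -0.2, 0, 0.1], [0, 0, 0, 0, -0.2, 0, 0.1], [0, 0, 0, 0, -0.2, 0, 0.1], [0, 0, 0, 0, -0.2, 0, 0.1]],
])

```text
clock: 12.43
eef_pos: [0.5226, -0.1529, 0.1104]
tool_rot: [0.001, 0.116, 0.993, 0.002]
force: [-1.4, 5.5, 6.5]
width: 0.0227
gripper_force: 59.9
```

>>> servo_tool([
  [[0, 0, 0, 0, -0.2, 0, 0.1], [0, 0, 0, 0, -0.2, 0, 0.1], [0, 0, 0, 0, -0.2, 0, 0.1], [0, 0, 0, 0, -0.2, 0, 0.1], [0, 0, 0, 0, -0.2, 0, 0.1], [0, 0, 0, 0, -0.2, 0, 0.1], [0, 0, 0, 0, -0.2, 0, 0.1], [0, 0, 0, 0, -0.2, 0, 0.1], [0, 0, 0, 0, -0.2, 0, 0.1], [0, 0, 0, 0, -0.2, 0, 0.1]],
])

```text
clock: 13.27
eef_pos: [0.518, -0.1725, 0.1104]
tool_rot: [0.001, 0.116, 0.993, 0.002]
force: [-1.4, 6.5, 7.4]
width: 0.0235
gripper_force: 60.0
```

>>> servo_tool([
  [[0, 0, 0, 0, -0.2, -0.02, 0.1], [0, 0, 0, 0, -0.2, 0, 0.1], [0, 0, 0, 0, -0.2, 0, 0.1], [0, 0, 0, 0, -0.2, 0, 0.1], [0, 0, 0, 0, -0.2, 0, 0.1], [0, 0, 0, 0, -0.2, 0, 0.1], [0, 0, 0, 0, -0.2, 0, 0.1], [0, 0, 0, 0, -0.2, 0, 0.1], [0, 0, 0, 0, -0.2, 0, 0.1], [0, 0, 0, 0, -0.2, 0, 0.1]],
])

```text
clock: 14.1
eef_pos: [0.5132, -0.1925, 0.1104]
tool_rot: [0.001, 0.116, 0.993, 0.001]
force: [-2.0, 5.3, 5.9]
width: 0.0233
gripper_force: 59.9
```

>>> servo_tool([
  [[0, 0, 0, 0, -0.2, 0, 0.1], [0, 0, 0, 0, -0.2, 0, 0.1], [0, 0, 0, 0, -0.2, 0, 0.1], [0, 0, 0, 0, -0.2, 0, 0.1], [0, 0, 0, 0, -0.2, 0, 0.1], [0, 0, 0, 0, -0.2, 0, 0.1], [0, 0, 0, 0, -0.2, 0, 0.1], [0, 0, 0, 0, -0.2, 0, 0.1], [0, 0, 0, 0, -0.2, 0, 0.1], [0, 0, 0, 0, -0.2, 0, 0.1]],
])

```text
clock: 14.93
eef_pos: [0.5086, -0.212, 0.1104]
tool_rot: [0.001, 0.116, 0.993, 0.001]
force: [-0.6, 5.9, 7.2]
width: 0.0231
gripper_force: 59.9
```

>>> servo_tool([
  [[0, 0, 0, 0, -0.2, -0.01, 0.1], [0, 0, 0, 0, -0.2, 0, 0.1], [0, 0, 0, 0, -0.2, 0, 0.1], [0, 0, 0, 0, -0.2, 0, 0.1], [0, 0, 0, 0, -0.2, 0, 0.1], [0, 0, 0, 0, -0.2, 0, 0.1], [0, 0, 0, 0, -0.2, 0, 0.1], [0, 0, 0, 0, -0.2, 0, 0.1], [0, 0, 0, 0, -0.2, 0, 0.1]],
])

```text
clock: 15.68
eef_pos: [0.5044, -0.2297, 0.1104]
tool_rot: [0.001, 0.116, 0.993, 0.001]
force: [-0.6, 5.2, 5.2]
width: 0.0227
gripper_force: 59.8
```

>>> servo_tool([
  [[0, 0, 0, 0, -0.1, 0, 0.1], [0, 0, 0, 0, -0.1, 0, 0.1], [0, 0, 0, 0, -0.1, 0, 0.1], [0, 0, 0, 0, -0.1, 0, 0.1]],
])

```text
clock: 16.02
eef_pos: [0.5035, -0.2336, 0.1104]
tool_rot: [0.001, 0.116, 0.993, 0.001]
force: [-1.6, 5.6, 5.5]
width: 0.0229
gripper_force: 59.8
```

>>> servo_tool([
  [[0, 0, 0, 0, -0.1, 0, 0.1], [0, 0, 0, 0, -0.1, 0, 0.1]],
])

```text
clock: 16.18
eef_pos: [0.503, -0.2356, 0.1104]
tool_rot: [0.001, 0.116, 0.993, 0.001]
force: [-1.1, 4.8, 4.8]
width: 0.0233
gripper_force: 59.8
```

>>> servo_tool([
  [[0, 0, 0, 0, -0.1, 0, 0.1], [0, 0, 0, 0, 0, 0, 0.1]],
])

```text
clock: 16.35
eef_pos: [0.5027, -0.2367, 0.1104]
tool_rot: [0.001, 0.116, 0.993, 0.001]
force: [-0.7, 3.3, 6.1]
width: 0.023
gripper_force: 59.9
```

>>> servo_tool([
  [[0, 0, 0, 0, -0.1, 0, 0.1], [0, 0, 0, 0, 0, 0, 0.1]],
])

```text
clock: 16.52
eef_pos: [0.5025, -0.2377, 0.1104]
tool_rot: [0.001, 0.116, 0.993, 0.001]
force: [-0.8, 4.0, 5.7]
width: 0.0232
gripper_force: 59.8
```

>>> servo_tool([
  [[0, 0, 0, 0, -0.1, 0, 0.1], [0, 0, 0, 0, 0, 0, 0.1]],
])

```text
clock: 16.68
eef_pos: [0.5023, -0.2386, 0.1104]
tool_rot: [0.001, 0.116, 0.993, 0.001]
force: [-1.0, 4.7, 5.6]
width: 0.0235
gripper_force: 59.8
```

>>> servo_tool([
  [[0, 0, 0, 0, -0.1, 0, 0.1], [0, 0, 0, 0, 0, 0, 0.1]],
])

```text
clock: 16.85
eef_pos: [0.5021, -0.2396, 0.1104]
tool_rot: [0.001, 0.116, 0.993, 0.001]
force: [-1.0, 3.4, 5.6]
width: 0.0231
gripper_force: 59.8
```

>>> servo_tool([
  [[0, 0, 0, 0, -0.1, 0, 0.1], [0, 0, 0, 0, 0, 0, 0.1]],
])

```text
clock: 17.02
eef_pos: [0.502, -0.2397, 0.1104]
tool_rot: [0.001, 0.116, 0.993, 0.002]
force: [0.1, 6.2, 6.1]
width: 0.0232
gripper_force: 59.9
```

```bash
python3 leaf.py f|grep -v top; python3 - <<'E'
import cv2
a=cv2.imread('pics/f_side.png')[120:220,300:400]
cv2.imwrite('pics/f2.png',cv2.resize(a,(600,600),interpolation=2))
E
```

```text
t 17.0167 [ 0.502  -0.2397  0.1104] [0.0011 0.1163 0.9932 0.002 ] F [0.11 6.2  6.14]
side tab 89 x [-0.0129 -0.0118 -0.0099  0.0051  0.0098] t [-0.0895 -0.0561] z [0.0826 0.1218]
side legs 100 x [-0.0237 -0.0232 -0.0167  0.0191  0.0223] t [-0.0819 -0.0582] z [0.0464 0.0761]
  board side -0.04 60 x [-0.0139 -0.0072  0.0093] z90 [0.0703 0.0714]
  board side 0 97 x [-0.0141 -0.0076  0.0083] z90 [0.0703 0.0718]
  board side 0.04 91 x [-0.0142 -0.0065  0.0087] z90 [0.0707 0.0715]
tcp x,t 0.0009572693418738611 -0.07348921833599902
```

View pics/f2.png

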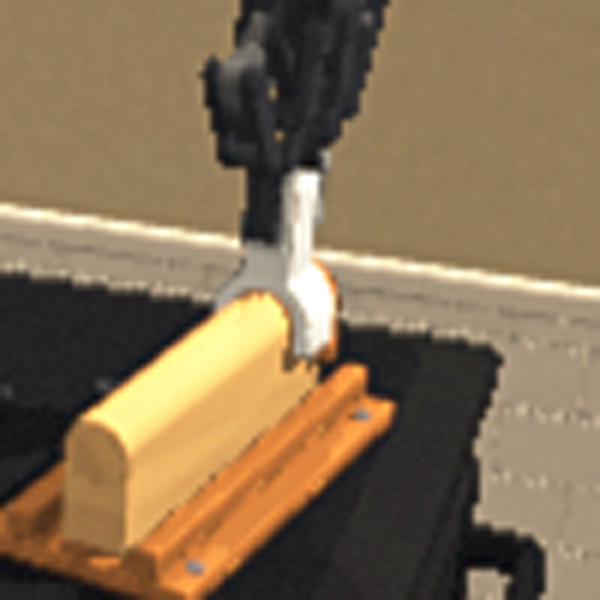

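The leaf looks seated against the end plate at about (315,320): the last 1 mm commanded gave only 0.1 mm of travel and the drag rose. A small extra nudge should confirm it.

>>> servo_tool([
  [[0, 0, 0, 0, -0.05, 0, 0.1], [0, 0, 0, 0, 0, 0, 0.1]],
])

```text
clock: 17.28
eef_pos: [0.502, -0.2398, 0.1104]
tool_rot: [0.001, 0.116, 0.993, 0.002]
force: [0.4, 7.2, 6.4]
width: 0.0233
gripper_force: 59.9
```

>>> servo_tool([
  [[0, 0, 0, 0, 0.06, -0.06, 0.1], [0, 0, 0, 0, 0, 0, 0.1], [0, 0, 0, 0, 0, 0, 0.34], [0, 0, 0, 0, 0, 0, 0.4], [0, 0, 0, 0, 0, 0, 0.5], [0, 0, 0, 0, 0, 0, 0.6], [0, 0, 0, 0, 0, 0, 0.6], [0, 0, 0, 0, 0, 0, 0.6]],
], squeeze=20)

```text
clock: 17.95
eef_pos: [0.5011, -0.2414, 0.1103]
tool_rot: [0.0, 0.117, 0.993, -0.0]
force: [-0.2, -0.1, 0.4]
width: 0.0511
gripper_force: 0.0
```

>>> servo_tool([
  [[0, 0, 0, 0, 0, -0.3, 0.6], [0, 0, 0, 0, 0, -0.8, 0.6], [0, 0, 0, 0, 0, -1.5, 0.6], [0, 0, 0, 0, 0, -2, 0.6], [0, 0, 0, 0, 0, -3, 0.6], [0, 0, 0, 0, 0, -3, 0.6], [0, 0, 0, 0, 0, -2, 0.6], [0, 0, 0, 0, 0, 0, 0.6]],
])

```text
clock: 18.62
eef_pos: [0.5037, -0.2424, 0.2423]
tool_rot: [0.005, 0.117, 0.993, -0.002]
force: [0.9, -1.0, 0.1]
width: 0.0511
gripper_force: 0.0
```

```bash
sed -i "s/^s=arm.sense.*/s=arm.sense(); p0=np.array([.5013,-.2385,.108]); print(s['clock'],s['eef_pos'],s['force'])/" leaf.py; python3 leaf.py g; python3 - <<'E'
import cv2
a=cv2.imread('pics/g_side.png')[120:360,180:420]
cv2.imwrite('pics/g2.png',cv2.resize(a,(600,600),interpolation=2))
E
```

```text
18.6167 [ 0.5037299  -0.24242485  0.24225189] [ 0.92333171 -0.9553564   0.10589718]
side tab 141 x [-0.0125 -0.0112 -0.0028  0.0111  0.0121] t [-0.0823 -0.0571] z [0.0804 0.12  ]
side legs 82 x [-0.0241 -0.0234 -0.0176  0.0179  0.0239] t [-0.0839 -0.0586] z [0.0453 0.0734]
  board side -0.04 61 x [-0.0141 -0.0066  0.0087] z90 [0.0701 0.0709]
  board side 0 90 x [-0.0139 -0.0067  0.0073] z90 [0.0704 0.0714]
  board side 0.04 92 x [-0.014  -0.007   0.0084] z90 [0.0699 0.0711]
top tab 104 x [-0.0124 -0.0119 -0.0044  0.0101  0.0122] t [-0.0824 -0.0594] z [0.0814 0.1199]
top legs 59 x [-0.0244 -0.0237 -0.0191 -0.0123  0.0003] t [-0.0837 -0.0599] z [0.0573 0.0739]
  board top -0.04 138 x [-0.0144 -0.0029  0.0119] z90 [0.0699 0.0719]
  board top 0 194 x [-0.0148 -0.0029  0.0123] z90 [0.0702 0.0722]
  board top 0.04 186 x [-0.0148 -0.003   0.0115] z90 [0.0703 0.0718]
tcp x,t -3.3580703616060144e-05 -0.07245094114182606
```

View pics/g2.png

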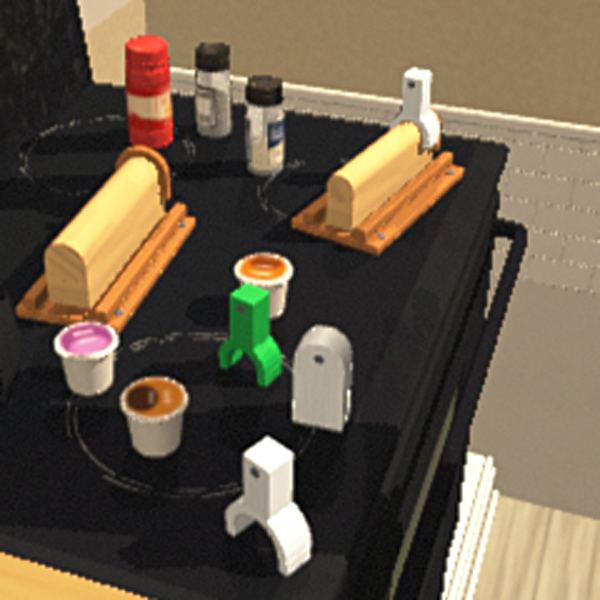

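The narrow leaf now sits upright against the end plate at about (415,110). It is centred within 1 mm, with its grip point at about z 0.106. The other leaves and the bystanders look untouched and the gripper is clear, so I'm handing in.

```bash
python3 -c "
from cell import arm;print(arm.sign_off())"
```

```text
the job is handed in; nothing more can be done
None
```

The job is handed in, but sign-off gave no verdict: the narrow (32 mm) leaf was pressed on near the open end, slid past the middle at about 5–10 N and left upright against the front sample's end plate, with the other leaves, pods and spice jar untouched.

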